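# Hang a parts bin on a louvred panel and snap it into its catch

## Task

Hang the yellow parts bin, with its bolt and brass fitting still in it, on the empty middle place of the white louvred panel: bring it in level from the front, its rear lip over the louvre and its foot below, let the lip down behind the louvre and push the back of the bin on down, gently, without ramming the panel, until it sits fully home and the spring catch has snapped out over its foot. The panel is clamped at no particular height, so feel for it; leave the loose tools and parts on the table where they are.

Things in the scene. Friction and masses are not known exactly. Their poses are not given: they have to be found in the camera images.
- bin_centre (a point): Centre, half-way up (35 mm), of the loose yellow bin: 62 wide (y), 100 long (x -50 to +50), 70 high, walls 3 mm, 0.2-0.35 kg plus contents. x runs from its low front to its back, z up. Side walls: outer faces y = +-31, full height from x = -22 to +50; grip them 15-20 mm below the rim, or a palm meets the rim. A flat ledge, top at rim level, runs back from x = +40 to +66, full width: push there.
- bin_lip (a point): Middle of the lower edge of the yellow bin's lip, a strip 44 wide and 3 mm thick turned down from the ledge's far edge (x = +63 to +66 from the bin's centre). This edge is 13 mm above the bin's centre and 18 mm below the underside of the ledge (4 mm thick). Axes as the bin.
- bin_foot (a point): Tip of the yellow bin's rear foot, a bar 44 mm wide low on its back, 27 to 30.5 mm below the bin's centre; its tip lies 68 mm behind (+x) the bin's centre. It reaches the panel face, so it cannot pass the louvre from above: bring the bin in level, its centre 11 mm below to 2 mm above the louvre's top edge, then lower it.
- stand_bay (a point): Point on the base plate (8 mm above the table) of the fixed panel stand, straight below the middle of the empty place, in the plane of the panel's front face. x into the panel (away from the robot), y along it, z up. Home: bin's centre about 68 mm in front of this plane and 31 mm below the louvre's top, ledge resting on the louvre's top edge, lip in the channel, foot on the panel face.
- stand: The fixed stand; origin 8 mm below stand_bay. Its white panel, 372 mm wide, is clamped to slotted uprights at an unmeasured height: top edge of the louvres 135 to 175 mm above the table, panel edge 24 mm higher. Louvre: channel 62 wide, 20 deep, 6 mm between its front wall and the panel face, mouth flared to 9 mm; stands 12 mm out, ends 23 mm below its top. Fixed blue bins hang 108 mm to each side.
- catch (a joint): Sprung tongue under the middle louvre (m): 18 mm wide, 7 mm out of the panel, sloped on top. 0 = out, 0.0085 = pushed back. The bin's foot meets it some 15 mm above home and pushes it back up to 7 mm (8 to 14 N down on the ledge; the bin's weight alone does not do it); 2 to 3 mm above home it snaps to 0 over the foot and locks the bin.
- parts_bin: The loose yellow bin of bin_centre; this origin is the middle of its underside, axes as there.
- bolt_centre (a point): Centre of the loose bolt lying in the yellow bin (53 x 21 x 18 mm). It stays in the bin.
- fitting_centre (a point): Centre of the loose brass hose fitting lying in the yellow bin (52 x 24 x 21 mm). It stays in the bin.
- caliper: Loose digital caliper, 230 x 82 x 13 mm, on the table; bystander.
- screwdriver_1: Loose black screwdriver, 200 x 29 x 26 mm, on the table; bystander.
- yellow_cap: Loose yellow end cap, 60 mm across, 30 mm high, on the table; bystander.
- heater_puck: Loose black round heater puck, 68 mm across, 26 mm high, on the table; bystander.
Things that resemble listed ones, but are neither listed nor needed, are in the scene too. What is shaped like the parts_bin but green is not meant.

How it is judged:
By the outcome, as a careful person would: the job done as asked, in the order asked, and still so for the second after the job is handed in, with the robot touching nothing.
It also fails if it takes over 72 s, if anything falls off the work surface, if the arm or the gripper's body presses on something with over 40 N, if the wrist force passes 120 N, or if a joint passes its speed limit or range.

## Robot

A 6-joint arm with a two-finger parallel gripper is mounted at the origin on a cart in front of the work surface, level with it; the furniture and walls round the work are solid. World frame = base frame: x ahead of the robot, y to its left, z up, the work surface at z = 0. Lengths are in mm, angles in rad, forces in N, time in s.
With the tool pointing down it reaches from about 275 to 1000 mm from the base axis. Payload 8.4 kg.
Tool frame: the origin (TCP) lies at the centre of the arm's flange, where the gripper is bolted on; the fingertips stand 173 mm ahead of it and the grasp point (between the pads) lies 155 mm ahead of it; z points along the fingers, y is the direction in which the jaws open and shut (so a half turn about z gives the same grasp; the last joint's range is limited). The gripper opens to 85 mm and grips with 20 to 120 N. Pads are 22 mm wide; open, the fingers measure 114 mm over their backs; the gripper's body (76 mm by 85 mm) begins 54 mm behind the grasp point. The pads swing forward as they close: fully open they stand 13 mm farther back than shut.
Start: joints at [-1.254, 0.353, 1.633, -0, 1.155, -0.002], TCP at [195.891, -593.512, 404.681] pointing down, gripper open.
Joint ranges: [-2.63, 2.63], [-0.92, 2.1], [0.06, 2.66], [-1.3, 4.44], [0, 2.69], [-3.02, 3.02]. Speed limits (rad/s): [2.22, 2.22, 2.79, 3.14, 3.14, 3.14].

## Interface

Orientations are given as [roll, pitch, yaw] about the fixed x, y, z axes, in that order (R = Rz(yaw) Ry(pitch) Rx(roll)).
In Python, from rig import sense, grab_frame, camera_model, sign_off gives the robot as it stands. The module is installed in compiled form; this text tells all that it offers.
- The arm moves only by the tool step_arm, never from a script. Its argument "commands" is a list of rows, each a list of 3 entries, a list of its own where there are three numbers: the shift along the tool's x, y, z in mm, then the turn about the tool's z in rad, then the opening, from 0 (shut) to 1 (fully open). A call has 1 to 20 rows; each row shifts and turns the pose as measured when the row begins, along the tool's axes as they then stand; what a row does not reach is not made up. A row lasts 1/8 s, in which the tool goes at most 62.5 mm and 10.7 degrees, less where a joint would pass 70% of its speed; a pose out of reach is approached as far as the arm can. A call with a gripper value outside its range is refused whole. The fingers move at their own pace and stop on an object; "force" is the grip in N (left out, the last holds). Time passes only in rows, so rows that do not move let the fingers close. It gives the time, the measured TCP pose, the force and the opening at its end, in the units of the state.
- sense(): the state, without advancing time (a new reading comes with each control period).
- grab_frame(name): name is "scene" or "top" or "wrist"; returns the picture (420x560x3 uint8, blue, green, red); there is no depth.
- camera_model(name): a dict with "fx", "fy", "cx", "cy" (pixels), "R" (3x3) and "t" (3): a world point X has camera coordinates R X + t. Camera axes: x right, y down, z forward; pixel columns grow to the right and rows downward; lengths in mm; the calibration is good to about 2 mm. A picture is of the moment at which its call begins: read the wrist's pose just before it. camera_model takes no time and is no camera call; for the wrist camera it gives the pose at the moment of the call.
- sign_off(): hands the job in, once; it reports no verdict.
The state is a dict: "clock": time; "qpos": joint angles; "qvel": joint speeds; "joint_efforts": joint torques, N m; "eef_pos": TCP position; "tcp_rot": TCP orientation; "contact_force": force on the tool from outside, world axes, zero at the start; "wrist_torque": the same for the moment, N m; "opening": opening from 0.0 (shut) to 1.0 (fully open).
Only numpy, scipy, OpenCV 4.12 (cv2) and the standard library are available. Lean on these libraries where they do the work, as an engineer would, in place of code of your own. Each camera call takes 0.05 s, during which the arm holds its last target. There are 200 camera calls.

## Working session

There is one attempt and no reset: what is moved stays moved. The work goes in short steps, Python scripts to look and compute and a tool call to move; the robot and the scene stay as the last step left them, time stands still between calls to the robot, and variables do not carry over. Pictures are saved under pics/ and viewed, about 8 in all and at most 12, crops included, and the job is handed in when it is done.

Besides the shell and the picture viewer there is one more tool, called after "Request:" as a command line: name --argument value ..., lists and objects as JSON in quotes. step_arm: Moves the arm, as the interface text tells. Its arguments: {"type":"object","properties":{"commands":{"type":"array","items":{"type":"array"}},"force":{"type":"number"}},"required":["commands"]}

```bash
mkdir -p pics
python3 - <<'E'
from rig import *
import cv2,numpy as np
print(sense())
for n in("scene","top"):
    cv2.imwrite(f"pics/{n}0.png",grab_frame(n)); m=camera_model(n); print(n,{k:np.round(v,3).tolist() for k,v in m.items()})
a=cv2.imread("pics/scene0.png");b=cv2.imread("pics/top0.png")
E
```

```text
{'clock': 0.0, 'qpos': array([-1.25441504e+00,  3.53674342e-01,  1.63416824e+00,  4.92932753e-05,
        1.15522719e+00, -2.43044030e-03]), 'qvel': array([-0.00054791,  0.00217906,  0.00097528, -0.00075734,  0.00073954,
        0.00013447]), 'joint_efforts': array([-2.05852535e-03, -6.05252981e+01, -3.42082965e+01, -4.60428453e-05,
        9.14957636e-03, -1.35138919e-05]), 'eef_pos': array([ 195.80997505, -593.27002229,  403.93056012]), 'tcp_rot': array([-3.14011565e+00, -4.86582207e-05,  3.18791762e-01]), 'contact_force': array([0.17399736, 1.00350634, 0.22627546]), 'wrist_torque': array([ 0.0103969 , -0.00857028, -0.00527546]), 'opening': 0.9976200227218086}
scene {'fx': 458.111, 'fy': 458.111, 'cx': 270.071, 'cy': 198.342, 'R': [[0.869, -0.494, -0.013], [-0.218, -0.36, -0.907], [0.443, 0.791, -0.421]], 't': [-501.433, 165.807, 1064.899]}
top {'fx': 421.974, 'fy': 421.974, 'cx': 278.73, 'cy': 211.934, 'R': [[0.005, -1.0, -0.008], [-0.99, -0.004, -0.14], [0.14, 0.009, -0.99]], 't': [-168.287, 512.312, 1018.943]}
```

View pics/scene0.png

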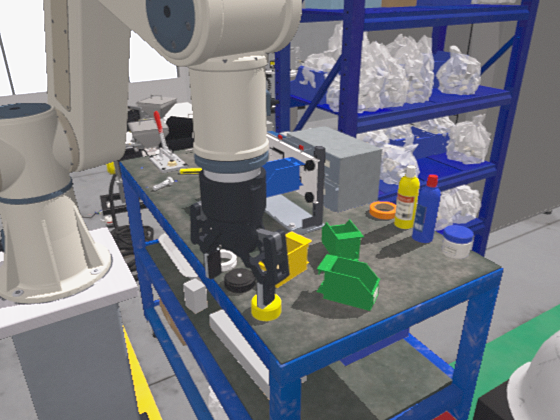

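View pics/top0.png

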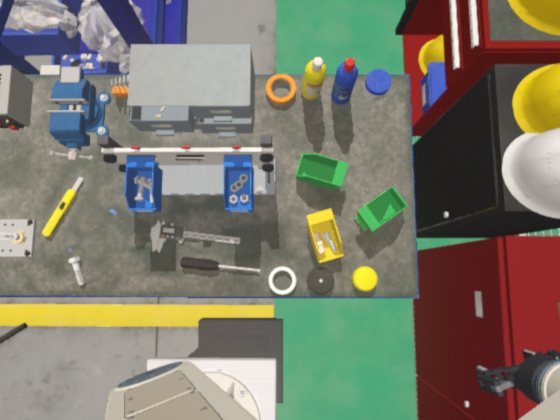

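The scene view shows the yellow bin behind the gripper at (293,257), with two green bins to its right. In the top view the yellow bin is at (323,237) and its ledge is toward the panel. The green ones at (322,170) and (380,210) are the wrong colour, and the yellow cap at (365,279) is round. The empty place is between the blue bins at (143,183) and (238,183).

```bash
cat > h.py <<'E'
import cv2,numpy as np
from rig import *
def ray(m,u,v,z):
    R=np.array(m["R"]);t=np.array(m["t"]);c=-R.T@t
    d=R.T@np.array([(u-m["cx"])/m["fx"],(v-m["cy"])/m["fy"],1]);return c+d*(z-c[2])/d[2]
def proj(m,X):
    p=np.array(m["R"])@np.array(X)+np.array(m["t"]);return np.array([m["fx"]*p[0]/p[2]+m["cx"],m["fy"]*p[1]/p[2]+m["cy"]])
E
python3 - <<'E'
from h import *
m=camera_model("top");im=cv2.imread("pics/top0.png")
hsv=cv2.cvtColor(im,cv2.COLOR_BGR2HSV)
k=cv2.inRange(hsv,(20,120,80),(32,255,255));k[:190]=0;k[275:]=0;k[:,:290]=0;k[:,360:]=0
c=max(cv2.findContours(k,0,1)[0],key=cv2.contourArea)
ap=cv2.approxPolyDP(c,3,True)[:,0];print(ap.tolist())
for p in ap: print(p,np.round(ray(m,*p,70)).tolist(),np.round(ray(m,*p,0)).tolist())
for uv in((103,152),(272,152),(160,165),(222,165),(127,158),(159,158),(225,157),(252,157)): print(uv,[np.round(ray(m,*uv,z)).tolist() for z in(155,8)])
A=cv2.resize(im[130:275,90:360],None,fx=2.9,fy=2.9,interpolation=2)
cv2.imwrite("pics/c1.png",A)
E
```

```text
[[331, 208], [307, 215], [318, 262], [343, 255]]
[331 208] [518.0, -293.0, 70.0] [529.0, -301.0, 0.0]
[307 215] [501.0, -235.0, 70.0] [510.0, -239.0, 0.0]
[318 262] [388.0, -260.0, 70.0] [390.0, -266.0, 0.0]
[343 255] [405.0, -320.0, 70.0] [408.0, -330.0, 0.0]
(103, 152) [[632.0, 232.0, 155.0], [674.0, 296.0, 8.0]]
(272, 152) [[633.0, -151.0, 155.0], [675.0, -148.0, 8.0]]
(160, 165) [[602.0, 101.0, 155.0], [640.0, 145.0, 8.0]]
(222, 165) [[602.0, -39.0, 155.0], [640.0, -17.0, 8.0]]
(127, 158) [[618.0, 176.0, 155.0], [658.0, 232.0, 8.0]]
(159, 158) [[618.0, 104.0, 155.0], [658.0, 148.0, 8.0]]
(225, 157) [[621.0, -45.0, 155.0], [662.0, -25.0, 8.0]]
(252, 157) [[621.0, -106.0, 155.0], [662.0, -95.0, 8.0]]
```

View pics/c1.png

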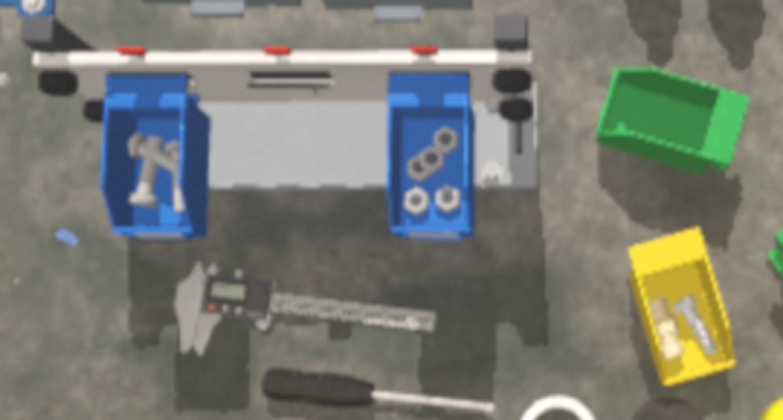

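The crop confirms it: the yellow bin has its ledge at (665,255) and the brass fitting and bolt inside. I'm moving above it now.

Request:
step_arm --commands '[[[43,-27,0],0,1],[[43,-27,0],0,1],[[43,-27,0],0,1],[[43,-27,0],0,1],[[43,-27,0],0,1],[[43,-27,0],0,1],[[43,-27,0],0.03,1],[[38,-27,20],0.03,1],[[0,0,0],0,1]]'

```text
clock: 1.23
eef_pos: [457.9, -273.4, 381.4]
tcp_rot: [-3.138, 0.001, 0.254]
contact_force: [-0.6, -0.3, 0.9]
opening: 1.0
```

Run:
```python
from h import *
s=sense();m=camera_model("wrist");im=grab_frame("wrist");cv2.imwrite("pics/w1.png",im)
cv2.imwrite("pics/scene1.png",grab_frame("scene"))
print(s["clock"],s["eef_pos"],s["tcp_rot"],s["contact_force"]);print({k:np.round(v,3).tolist() for k,v in m.items()})
np.save("w1.npy",m,allow_pickle=True)
k=cv2.inRange(cv2.cvtColor(im,cv2.COLOR_BGR2HSV),(20,120,80),(32,255,255))
for c in cv2.findContours(k,0,1)[0]:
    if cv2.contourArea(c)>500:
        for p in cv2.approxPolyDP(c,5,True)[:,0]: print(p,np.round(ray(m,*p,70),1).tolist())
        print()
sc=cv2.imread("pics/scene1.png")[110:310,170:400]
a=cv2.resize(sc,None,fx=2,fy=2,interpolation=2)
out=np.zeros((420,800,3),np.uint8);out[:400,:460]=a;o=cv2.resize(im,(340,255));out[:255,460:]=o
cv2.imwrite("pics/c2.png",out)
```

```text
1.225 [ 457.88540276 -273.36376608  381.41045109] [-3.13794702e+00  6.90135198e-04  2.54417053e-01] [-0.57004315 -0.26310594  0.89386876]
{'fx': 291.003, 'fy': 291.003, 'cx': 282.805, 'cy': 210.77, 'R': [[0.251, -0.968, -0.005], [-0.933, -0.243, 0.266], [-0.259, -0.062, -0.964]], 't': [-377.831, 332.065, 456.444]}
[209 286] [346.3, -218.9, 70.0]
[187 329] [286.7, -204.9, 70.0]
[201 352] [260.1, -225.7, 70.0]
[216 293] [339.8, -227.8, 70.0]

[336 264] [405.5, -343.2, 70.0]
[321 275] [389.3, -331.6, 70.0]
[320 296] [364.9, -337.8, 70.0]
[330 311] [349.8, -353.7, 70.0]
[348 314] [351.2, -374.0, 70.0]
[363 305] [366.2, -386.4, 70.0]
[367 286] [389.3, -383.0, 70.0]
[357 269] [405.6, -366.3, 70.0]

[255 147] [501.2, -233.7, 70.0]
[263 250] [401.5, -265.4, 70.0]
[316 248] [417.6, -317.9, 70.0]
[319 145] [518.1, -291.5, 70.0]
[276 141] [511.5, -251.5, 70.0]
```

View pics/c2.png

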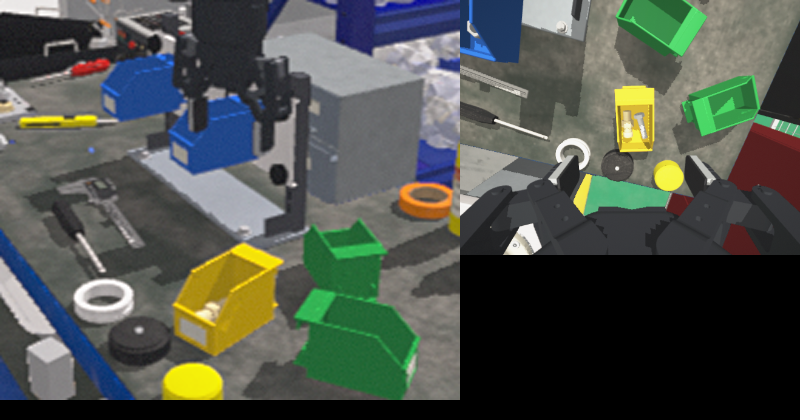

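Both views put the bin centre at about (446,-281) with a yaw of 0.284. I'm descending to grip the side walls.

Request:
step_arm --commands '[[[-5,4,40],-0.03,1],[[0,0,40],0,1],[[0,0,40],0,1],[[0,0,30],0,1],[[0,0,20],0,1],[[0,0,8],0,1],[[0,0,0],0,1]]' --force 40

```text
clock: 2.2
eef_pos: [450.9, -289.9, 203.9]
tcp_rot: [3.136, -0.004, 0.276]
contact_force: [0.0, 0.9, -0.3]
opening: 1.003
```

Request:
step_arm --commands '[[[5,-9,0],-0.008,1],[[0,0,0],0,1]]'

```text
clock: 2.45
eef_pos: [453.7, -280.1, 205.5]
tcp_rot: [3.134, -0.006, 0.284]
contact_force: [-0.3, -0.0, -0.7]
opening: 1.003
```

Run:
```python
from h import *
im=grab_frame("wrist");s=sense();print(s["eef_pos"],s["tcp_rot"],s["contact_force"])
cv2.imwrite("pics/c3.png",cv2.resize(im,(500,375)))
```

```text
[ 453.77980232 -280.34012447  205.60223579] [ 3.13327354 -0.00622756  0.28425319] [0.69412818 0.36358874 1.2741782 ]
```

View pics/c3.png

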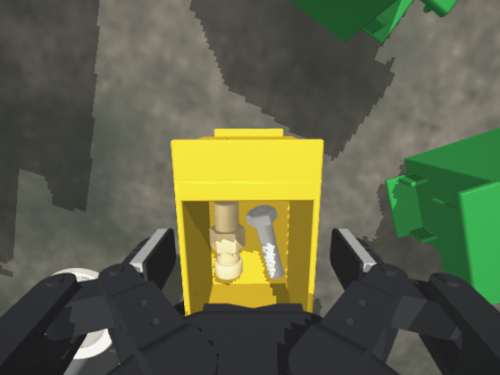

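The fingers straddle the bin evenly, with walls at (180,240) and (318,240). The fitting (225,245) and the bolt (266,245) are inside. Closing now.

Request:
step_arm --commands '[[[0,0,3],0,1],[[0,0,0],0,0.5],[[0,0,0],0,0.4],[[0,0,0],0,0.4],[[0,0,0],0,0.4]]' --force 50

```text
clock: 3.12
eef_pos: [454.2, -280.2, 203.5]
tcp_rot: [3.133, -0.007, 0.285]
contact_force: [-0.3, 0.3, 1.1]
opening: 0.718
```

Request:
step_arm --commands '[[[0,0,-15],0,0.4],[[0,0,-30],0,0.4],[[-10,0,-40],0,0.4],[[-10,0,-40],0,0.4],[[0,0,0],0,0.4]]'

```text
clock: 3.75
eef_pos: [432.5, -284.7, 332.9]
tcp_rot: [3.134, -0.005, 0.285]
contact_force: [-0.3, -0.5, -4.8]
opening: 0.716
```

Run:
```python
from h import *
s=sense();print(s["eef_pos"],s["tcp_rot"],s["contact_force"],s["opening"])
a=grab_frame("scene");b=grab_frame("top");cv2.imwrite("pics/scene2.png",a);cv2.imwrite("pics/top2.png",b)
out=np.zeros((600,800,3),np.uint8)
x=cv2.resize(a[125:255,240:350],None,fx=4.6,fy=4.6,interpolation=2);print(x.shape)
out[:598,:506]=x
y=cv2.resize(b[135:225,95:193],None,fx=3,fy=3,interpolation=2);out[:270,506:800]=y
y=cv2.resize(b[135:225,188:286],None,fx=3,fy=3,interpolation=2);out[300:570,506:800]=y
cv2.imwrite("pics/c4.png",out)
```

```text
[ 432.46106254 -284.72562787  332.9384466 ] [ 3.13444052 -0.00465412  0.28507301] [-0.31122863 -0.50117719 -4.76325953] 0.7157394306076809
(598, 506, 3)
```

View pics/c4.png

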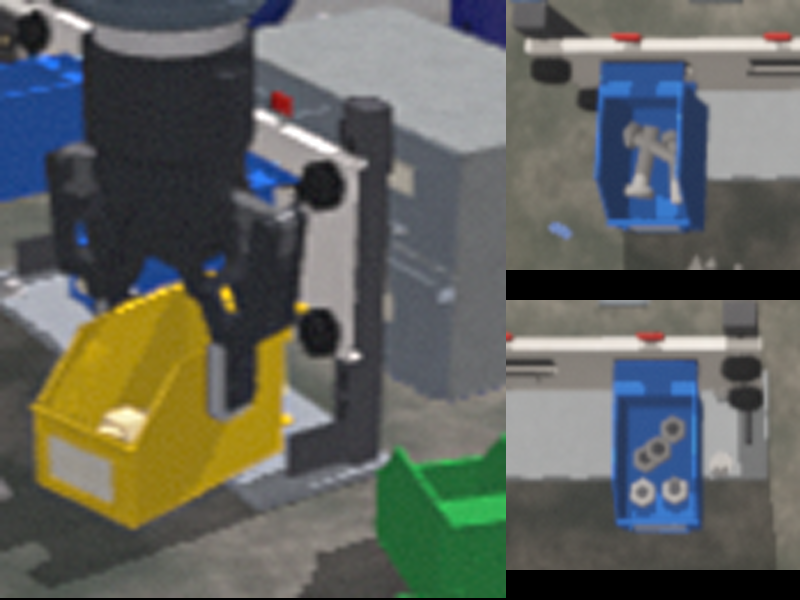

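The crop shows the bin held level with its contents in it. The panel's right top corner is at scene (318.7,160.9) and top (273.3,152). The empty louvre's channel shows as a dark slot at top view columns 176–204.5, row 157.6.

Run:
```python
from h import *
t=camera_model("top");s=camera_model("scene")
P=[np.hstack([np.array(m["R"]),np.array(m["t"])[:,None]]) for m in(s,t)]
n=lambda m,p:np.array([[(p[0]-m["cx"])/m["fx"]],[(p[1]-m["cy"])/m["fy"]]])
for a,b in(((318.7,160.9),(273.3,152)),((318.7,160.9),(273.3,150)),((317,159.5),(273.3,150))):
    X=cv2.triangulatePoints(P[0],P[1],n(s,a),n(t,b))[:,0];X=X[:3]/X[3];print(np.round(X,1),proj(s,X)-a,proj(t,X)-b)
for zt in(135,145,155,165,175):
    print(zt,"panel ends",[np.round(ray(t,u,152,zt+24)[:2],1).tolist() for u in(101.3,273.3)],"chan",[np.round(ray(t,u,157.6,zt)[:2],1).tolist() for u in(176.2,204.5)])
# blue bins rim
im=cv2.imread("pics/top2.png");k=cv2.inRange(cv2.cvtColor(im,cv2.COLOR_BGR2HSV),(100,140,60),(125,255,255))
k[:140]=0;k[225:]=0;k[:,:115]=0;k[:,265:]=0
for c in cv2.findContours(k,0,1)[0]:
    if cv2.contourArea(c)>300: print(cv2.approxPolyDP(c,2,True)[:,0].tolist())
```

```text
[ 624.4 -157.2  196.3] [-1.59030504  0.34808799] [ 0.94605947 -1.63678   ]
[ 627.3 -156.3  195.8] [-0.85792853  0.19220057] [ 0.50801616 -0.88007201]
[ 624.5 -155.5  200.2] [-0.20242881  0.04576748] [ 0.11924901 -0.2075546 ]
135 panel ends [[630.6, 233.8], [631.6, -154.4]] chan [[624.7, 70.2], [624.8, 4.8]]
145 panel ends [[627.7, 229.3], [628.7, -154.6]] chan [[621.9, 67.6], [622.1, 2.9]]
155 panel ends [[624.9, 224.9], [625.8, -154.8]] chan [[619.2, 65.0], [619.3, 1.0]]
165 panel ends [[622.0, 220.5], [622.9, -155.0]] chan [[616.4, 62.4], [616.6, -0.9]]
175 panel ends [[619.1, 216.0], [620.0, -155.3]] chan [[613.7, 59.8], [613.8, -2.9]]
[[128, 156], [125, 194], [129, 209], [159, 210], [160, 171], [156, 168], [157, 163], [153, 162], [153, 156]]
[[225, 156], [225, 209], [252, 210], [250, 156]]
```

The louvre top comes out at about 170 mm, the panel face at x≈621 and the place at y≈31. I'm squaring the bin up and carrying it across in front of the blue bins.

Request:
step_arm --commands '[[[-10,0,0],0.1,0.4],[[-20,0,0],0.1,0.4],[[-5,-20,0],0.085,0.4],[[0,-40,0],0,0.4],[[0,-50,0],0,0.4],[[0,-50,0],0,0.4],[[0,-50,0],0,0.4],[[0,-50,0],0,0.4],[[0,-35,0],0,0.4],[[0,-15,0],0,0.4],[[0,0,0],0,0.4]]'

```text
clock: 5.22
eef_pos: [393.5, 30.8, 314.2]
tcp_rot: [-3.136, 0.023, -0.009]
contact_force: [-0.4, 0.0, -4.8]
opening: 0.723
```

Run:
```python
from h import *
s=sense();print(s["eef_pos"],s["tcp_rot"],s["contact_force"],s["opening"])
```

```text
[393.46953139  30.81722891 314.19430012] [-3.13632658  0.0231008  -0.00905948] [-0.37675848  0.03024464 -4.76745179] 0.7230983329741176
```

Request:
step_arm --commands '[[[15,0,-10],-0.009,0.4],[[25,0,-12],0,0.4],[[25,0,0],0,0.4],[[15,0,0],0,0.4],[[0,0,0],0,0.4]]'

```text
clock: 5.85
eef_pos: [479.3, 27.3, 334.5]
tcp_rot: [-3.137, 0.025, -0.001]
contact_force: [-1.5, 0.8, -4.7]
opening: 0.721
```

Run:
```python
from h import *
s=sense();print(s["eef_pos"],s["tcp_rot"],s["contact_force"],s["opening"])
m=camera_model("wrist");np.save("w4.npy",m,allow_pickle=True)
im=grab_frame("wrist");cv2.imwrite("pics/w4.png",im)
cv2.imwrite("pics/c5.png",cv2.resize(im,(800,600)))
```

```text
[479.33836782  27.32572972 334.51859994] [-3.13703435e+00  2.46236580e-02 -1.39364435e-03] [-1.47312603  0.81212941 -4.74873957] 0.7208070578705552
```

View pics/c5.png

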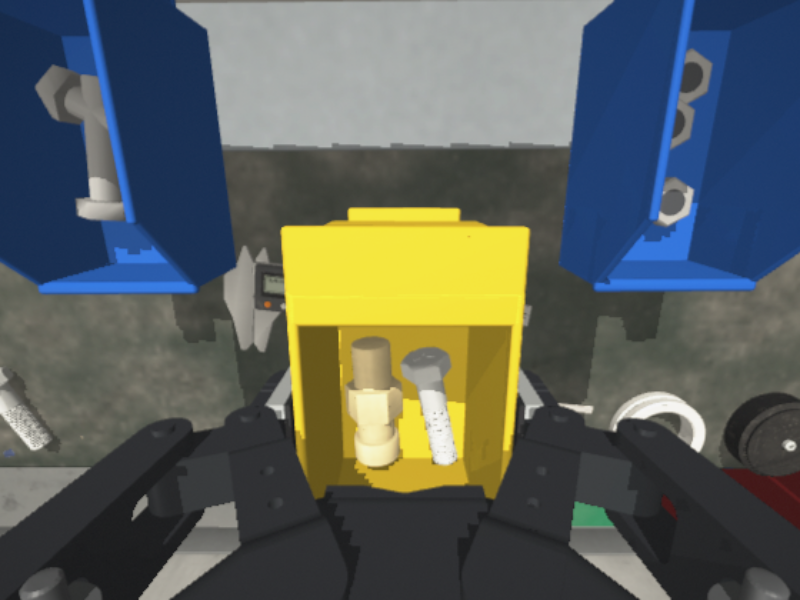

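The bin is about 3 mm right of the middle of the gap between the blue bins. The fitting (373,400) and bolt (430,400) are still in it. I'm correcting that and advancing.

Request:
step_arm --commands '[[[15,-2,-1],0,0.4],[[15,-2,-1],0,0.4],[[12,0,0],0,0.4],[[6,0,0],0,0.4],[[0,0,0],0,0.4]]'

```text
clock: 6.52
eef_pos: [528.9, 31.5, 334.8]
tcp_rot: [-3.137, 0.027, -0.001]
contact_force: [1.2, -0.2, -4.1]
opening: 0.715
```

Run:
```python
from h import *
m=camera_model("wrist");np.save("w5.npy",m,allow_pickle=True)
im=grab_frame("wrist");cv2.imwrite("pics/w5.png",im);sc=grab_frame("scene");cv2.imwrite("pics/scene5.png",sc)
out=np.zeros((420,800,3),np.uint8);out[:315,:420]=cv2.resize(im[:315],(420,315))if 0 else cv2.resize(im,(420,315))
out[:400,420:]=cv2.resize(sc[120:240,200:314],(380,400),interpolation=2)
cv2.imwrite("pics/c6.png",out)
```

```text
(no output)
```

View pics/c6.png

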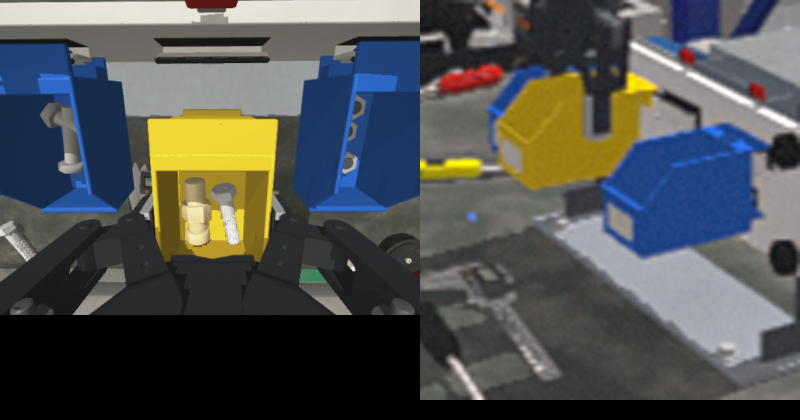

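The wrist view shows the empty louvre at columns 155–270, rows 38–62, directly ahead of the bin's ledge (149–277), so it is laterally aligned. I'm getting the louvre height from its apparent width.

Run:
```python
from h import *
m=np.load("w5.npy",allow_pickle=True).item();im=cv2.imread("pics/w5.png")
g=cv2.cvtColor(im,cv2.COLOR_BGR2GRAY)
print("col",g[30:95,240].tolist())
for r in(54,58,62,66,70,74,78,80,82): print(r,[(i,int(g[r,i]),int(g[r,i+2])) for i in list(range(196,216,2))+list(range(350,368,2))if abs(int(g[r,i])-int(g[r,i+2]))>25])
for z in(165,170,175):
    print(z,[np.round(ray(m,u,v,z)[:2],1).tolist() for u,v in((207,82),(359,82),(207,76),(359,76))],np.round(ray(m,280,40,z+24),1))
for p in((198,158),(369,158)):print(np.round(ray(m,*p,201),1))
```

```text
col [210, 177, 143, 119, 105, 102, 102, 101, 102, 102, 102, 102, 103, 103, 103, 103, 104, 105, 105, 106, 72, 34, 24, 22, 21, 23, 22, 24, 21, 23, 21, 22, 133, 161, 165, 165, 165, 165, 164, 164, 136, 122, 123, 123, 124, 107, 60, 29, 31, 32, 32, 30, 27, 27, 78, 141, 154, 154, 155, 155, 155, 155, 155, 156, 156]
54 [(206, 98, 37), (354, 22, 48), (356, 48, 102)]
58 [(210, 101, 64), (212, 64, 23), (350, 21, 48), (352, 48, 103)]
62 []
66 []
70 []
74 []
78 [(204, 107, 79), (358, 28, 99)]
80 [(204, 106, 67), (206, 67, 32), (358, 26, 103)]
82 [(204, 133, 102), (206, 102, 30), (356, 27, 121), (358, 121, 157)]
165 [[611.7, 64.9], [611.5, -0.7], [614.1, 64.7], [613.9, -0.6]] [622.   32.9 189. ]
170 [[611.1, 63.7], [610.9, 0.4], [613.4, 63.5], [613.2, 0.6]] [620.8  32.9 194. ]
175 [[610.5, 62.5], [610.3, 1.6], [612.7, 62.3], [612.5, 1.8]] [619.6  32.8 199. ]
[583.3  61.1 201. ]
[583.3   2.5 201. ]
```

Request:
step_arm --commands '[[[0,0,-4],0,0.4],[[6,0,0],0,0.4],[[6,0,0],0,0.4],[[5,0,0],0,0.4],[[4,0,0],0,0.4],[[0,0,0],0,0.4]]'

```text
clock: 7.38
eef_pos: [550.4, 31.4, 338.6]
tcp_rot: [-3.137, 0.027, -0.001]
contact_force: [-0.1, -0.0, -4.0]
opening: 0.717
```

Request:
step_arm --commands '[[[3,0,0],0,0.4],[[3,0,0],0,0.4],[[0,0,0],0,0.4]]'

```text
clock: 7.75
eef_pos: [556.7, 31.4, 338.3]
tcp_rot: [-3.137, 0.028, -0.001]
contact_force: [-0.8, 0.4, -4.9]
opening: 0.719
```

Request:
step_arm --commands '[[[2,0,0],0,0.4],[[2,0,0],0,0.4],[[0,0,0],0,0.4]]'

```text
clock: 8.12
eef_pos: [560.8, 31.4, 338.1]
tcp_rot: [-3.137, 0.028, -0.001]
contact_force: [-0.4, -0.2, -4.6]
opening: 0.721
```

Request:
step_arm --commands '[[[1.5,0,0],0,0.4],[[1.5,0,0],0,0.4],[[0,0,0],0,0.4]]'

```text
clock: 8.5
eef_pos: [564.0, 31.4, 338.1]
tcp_rot: [-3.137, 0.028, -0.001]
contact_force: [0.1, -0.7, -4.6]
opening: 0.722
```

Request:
step_arm --commands '[[[1.2,0,0],0,0.4],[[1.2,0,0],0,0.4],[[0,0,0],0,0.4]]'

```text
clock: 8.88
eef_pos: [566.5, 31.4, 338.0]
tcp_rot: [-3.137, 0.028, -0.001]
contact_force: [-0.3, 1.3, -4.4]
opening: 0.719
```

Request:
step_arm --commands '[[[1.2,0,0],0,0.4],[[1.2,0,0],0,0.4],[[0,0,0],0,0.4]]'

```text
clock: 9.25
eef_pos: [568.8, 31.4, 337.8]
tcp_rot: [-3.137, 0.029, -0.001]
contact_force: [0.5, 0.0, -4.0]
opening: 0.724
```

Run:
```python
from h import *
m=camera_model("wrist")
im=grab_frame("wrist");cv2.imwrite("pics/w6.png",im);sc=grab_frame("scene");cv2.imwrite("pics/scene6.png",sc)
print(sense()["contact_force"])
out=np.zeros((500,800,3),np.uint8);out[:420,:560]=cv2.resize(im[:210,140:420],(560,420))
out[:400,560:]=cv2.resize(sc[120:240,230:302],(240,400),interpolation=2)
cv2.imwrite("pics/c7.png",out)
```

```text
[-1.22193058  0.92473853 -4.87168062]
```

View pics/c7.png

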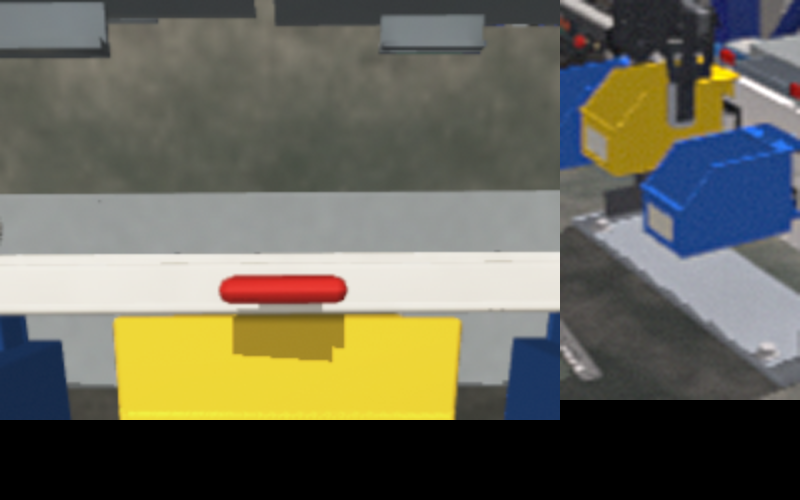

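The ledge edge (row 317) is almost at the panel's front face (row 312) and nothing has touched yet. I'm continuing to feel forward.

Request:
step_arm --commands '[[[1,0,0],0,0.4],[[1,0,0],0,0.4],[[0,0,0],0,0.4]]'

```text
clock: 9.72
eef_pos: [569.5, 31.4, 337.2]
tcp_rot: [-3.137, 0.034, -0.001]
contact_force: [-1.0, -0.4, -2.5]
opening: 0.723
```

The foot touches the panel at TCP x≈569.5. I'm lowering the lip into the channel.

Request:
step_arm --commands '[[[-0.5,0,2],0,0.4],[[0,0,2],0,0.4],[[0,0,2],0,0.4],[[0,0,0],0,0.4]]'

```text
clock: 10.22
eef_pos: [569.1, 31.4, 330.8]
tcp_rot: [-3.137, 0.032, -0.001]
contact_force: [-0.8, 0.0, -4.2]
opening: 0.723
```

Request:
step_arm --commands '[[[0,0,2],0,0.4],[[0,0,2],0,0.4],[[0,0,2],0,0.4],[[0,0,0],0,0.4]]'

```text
clock: 10.72
eef_pos: [568.8, 31.4, 324.8]
tcp_rot: [-3.137, 0.033, -0.001]
contact_force: [-3.1, 0.5, -2.7]
opening: 0.721
```

Request:
step_arm --commands '[[[0,0,1.5],0,0.4],[[0,0,1.5],0,0.4],[[0,0,0],0,0.4]]'

```text
clock: 11.1
eef_pos: [568.7, 31.5, 322.5]
tcp_rot: [-3.137, 0.032, -0.001]
contact_force: [-4.4, -0.3, 1.3]
opening: 0.718
```

Request:
step_arm --commands '[[[-1,0,-0.5],0,0.4],[[-1.5,0,0],0,0.4],[[-1.5,0,0],0,0.4],[[0,0,0],0,0.4]]'

```text
clock: 11.6
eef_pos: [566.2, 31.5, 323.1]
tcp_rot: [-3.137, 0.027, -0.001]
contact_force: [-1.2, 0.7, -3.5]
opening: 0.718
```

Request:
step_arm --commands '[[[-1.5,0,0],0,0.4],[[-1.5,0,0],0,0.4],[[0,0,0],0,0.4]]'

```text
clock: 11.98
eef_pos: [565.1, 31.5, 323.7]
tcp_rot: [-3.137, 0.02, -0.0]
contact_force: [1.0, -0.2, -4.0]
opening: 0.716
```

It resists being pulled back, so the lip is hooked behind the louvre, and the tilt is levelling out. I'm easing forward, lowering a little and releasing.

Request:
step_arm --commands '[[[-1,0,0],0,0.4],[[1,0,0.5],0,0.4],[[1,0,1],0,0.4],[[0,0,0],0,0.4]]'

```text
clock: 12.48
eef_pos: [565.5, 31.5, 322.4]
tcp_rot: [-3.137, 0.022, -0.001]
contact_force: [-0.4, 0.4, -1.1]
opening: 0.72
```

Request:
step_arm --commands '[[[0,0,0],0,0.8],[[0,0,0],0,0.9],[[0,0,0],0,1],[[0,0,0],0,1],[[0,0,-10],0,1],[[0,0,-30],0,1],[[0,0,-40],0,1],[[0,0,0],0,1]]'

```text
clock: 13.48
eef_pos: [567.8, 31.1, 406.8]
tcp_rot: [-3.137, 0.02, -0.001]
contact_force: [-0.3, -0.5, -0.3]
opening: 0.997
```

Run:
```python
from h import *
m=camera_model("wrist")
im=grab_frame("wrist");cv2.imwrite("pics/w8.png",im);sc=grab_frame("scene");cv2.imwrite("pics/scene8.png",sc)
s=sense();print(s["eef_pos"],s["tcp_rot"],s["contact_force"])
k=cv2.inRange(cv2.cvtColor(im,cv2.COLOR_BGR2HSV),(20,120,80),(32,255,255))
c=max(cv2.findContours(k,0,1)[0],key=cv2.contourArea);print(cv2.approxPolyDP(c,4,True)[:,0].tolist())
out=np.zeros((420,800,3),np.uint8);out[:360,:480]=cv2.resize(im,(480,360))
out[:420,480:]=cv2.resize(sc[120:240,220:311],(320,420),interpolation=2)
cv2.imwrite("pics/c8.png",out)
```

```text
[566.72846579  31.10448925 403.65567473] [-3.13728172e+00  2.49151495e-02 -7.22245368e-04] [-0.12560227 -0.0428021   0.02931585]
[[331, 150], [235, 152], [241, 271], [248, 286], [320, 284], [327, 270]]
```

View pics/c8.png

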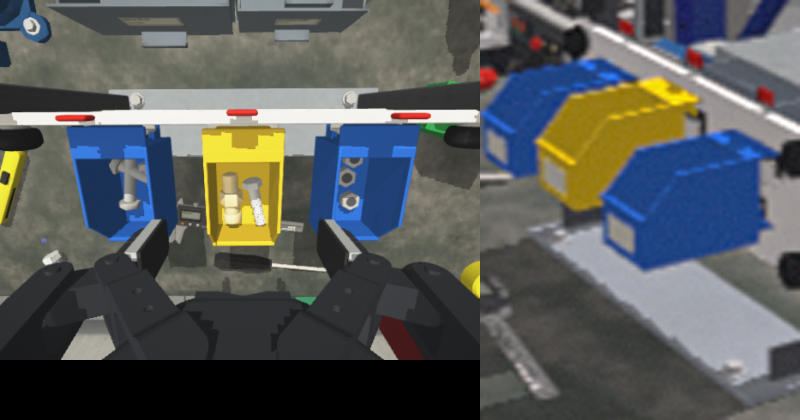

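The yellow bin hangs by its lip, slightly proud of the blue ones, with its contents in it. I'm closing the fingers and going over the ledge to push.

Request:
step_arm --commands '[[[10,0,0],0,0],[[15,0,0],0,0],[[12,0,0],0,0],[[0,0,0],0,0],[[0,0,0],0,0],[[0,0,0],0,0]]' --force 40

```text
clock: 14.32
eef_pos: [606.1, 31.0, 399.1]
tcp_rot: [-3.138, 0.03, -0.001]
contact_force: [-0.1, 0.2, -0.1]
opening: -0.001
```

Request:
step_arm --commands '[[[0.5,0,12],0,0],[[0.5,0,12],0,0],[[0,0,4],0,0],[[0,0,0],0,0]]'

```text
clock: 14.82
eef_pos: [605.4, 31.1, 368.6]
tcp_rot: [-3.138, 0.032, -0.001]
contact_force: [0.9, 0.7, 0.4]
opening: 0.003
```

Request:
step_arm --commands '[[[0,0,2],0,0],[[0,0,2],0,0],[[0,0,2],0,0],[[0,0,0],0,0]]'

```text
clock: 15.32
eef_pos: [605.5, 31.1, 362.8]
tcp_rot: [-3.138, 0.03, -0.001]
contact_force: [-1.0, 0.1, -0.1]
opening: -0.003
```

Request:
step_arm --commands '[[[0,0,1.5],0,0],[[0,0,1.5],0,0],[[0,0,1.5],0,0],[[0,0,0],0,0]]'

```text
clock: 15.82
eef_pos: [605.5, 31.3, 360.2]
tcp_rot: [-3.137, 0.029, -0.001]
contact_force: [-0.1, -0.2, -1.0]
opening: 0.001
```

Request:
step_arm --commands '[[[0,0,2],0,0],[[0,0,2],0,0],[[0,0,0],0,0]]'

```text
clock: 16.2
eef_pos: [605.7, 31.4, 358.3]
tcp_rot: [-3.137, 0.027, -0.001]
contact_force: [1.7, -0.0, 1.2]
opening: 0.0
```

Request:
step_arm --commands '[[[0,0,3],0,0],[[0,0,3],0,0]]'

```text
clock: 16.45
eef_pos: [605.6, 31.4, 352.1]
tcp_rot: [-3.137, 0.026, -0.001]
contact_force: [0.1, -0.4, 0.3]
opening: -0.002
```

Request:
step_arm --commands '[[[0,0,2],0,0],[[0,0,2],0,0]]'

```text
clock: 16.7
eef_pos: [605.6, 31.4, 349.7]
tcp_rot: [-3.137, 0.026, -0.001]
contact_force: [-10.1, -0.7, 30.5]
opening: -0.003
```

It stops hard at a tip height of about 177 mm, where home should be about 175. I'm backing off to check.

Request:
step_arm --commands '[[[0,0,-5],0,0],[[0,0,-25],0,0],[[0,0,-40],0,0],[[-60,0,-20],0,0],[[-60,0,0],0,0],[[-60,0,0],0,0],[[0,0,0],0,0]]'

```text
clock: 17.58
eef_pos: [424.3, 31.0, 445.1]
tcp_rot: [-3.137, 0.028, -0.001]
contact_force: [0.7, -0.0, 0.0]
opening: 0.004
```

Run:
```python
from h import *
sc=grab_frame("scene");tp=grab_frame("top");im=grab_frame("wrist");cv2.imwrite("pics/top9.png",tp);cv2.imwrite("pics/w9.png",im)
s=sense();print(s["clock"],s["eef_pos"],s["tcp_rot"],s["contact_force"])
out=np.zeros((600,800,3),np.uint8);out[:360,:480]=cv2.resize(im,(480,360))
out[:420,480:]=cv2.resize(sc[120:240,220:311],(320,420),interpolation=2)
out[362:600,:480]=cv2.resize(tp[135:230,100:292],(480,238),interpolation=2)
cv2.imwrite("pics/c9.png",out)
```

```text
17.725 [428.52327605  31.13546906 445.62447379] [-3.13697719e+00  2.49693007e-02 -1.10546254e-03] [ 1.15670443 -0.8055069  -0.3480068 ]
```

View pics/c9.png

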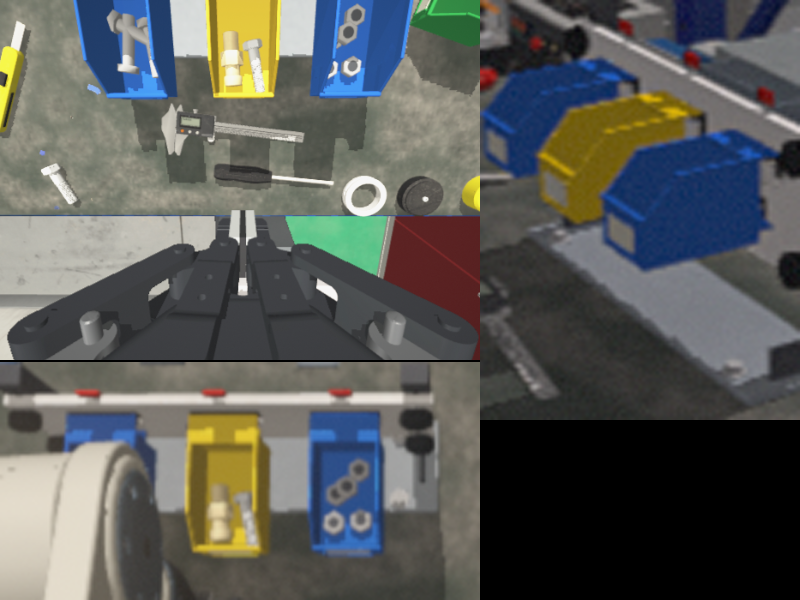

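All three bins now line up: in the scene crop the yellow ledge corner (703,103) lies on the line between the blue ledges. To be sure it is home, I'll press the ledge once more.

Request:
step_arm --commands '[[[60,0,0],0,0],[[60,0,0],0,0],[[50,0,0],0,0],[[6,0,10],0,0],[[0,0,25],0,0],[[0,0,20],0,0],[[0,0,0],0,0]]'

```text
clock: 18.6
eef_pos: [615.0, 30.9, 378.7]
tcp_rot: [-3.137, 0.028, -0.002]
contact_force: [0.3, 0.4, -0.1]
opening: 0.003
```

Request:
step_arm --commands '[[[-9,0,0],0,0],[[0,0,8],0,0],[[0,0,8],0,0],[[0,0,6],0,0],[[0,0,0],0,0]]'

```text
clock: 19.23
eef_pos: [605.1, 31.1, 357.5]
tcp_rot: [-3.137, 0.025, -0.002]
contact_force: [0.1, 0.2, 0.3]
opening: 0.0
```

Request:
step_arm --commands '[[[0,0,3],0,0],[[0,0,2],0,0],[[0,0,1],0,0],[[0,0,1],0,0]]'

```text
clock: 19.73
eef_pos: [605.2, 31.1, 350.4]
tcp_rot: [-3.137, 0.025, -0.002]
contact_force: [-0.1, -0.9, 0.2]
opening: -0.004
```

Request:
step_arm --commands '[[[0,0,1.5],0,0],[[0,0,1.5],0,0]]'

```text
clock: 19.98
eef_pos: [605.2, 31.1, 350.0]
tcp_rot: [-3.137, 0.024, -0.002]
contact_force: [-6.7, -0.2, 16.6]
opening: -0.005
```

The ledge stops firmly at the same height as before: 350.0 at 17 N, against 349.7 at 30 N. That is more than the catch needs. There was no load 2 mm above that point, so the catch has snapped. I'm retreating.

Request:
step_arm --commands '[[[0,0,-4],0,0],[[0,0,-25],0,0],[[0,0,-40],0,0],[[-50,0,-20],0,0],[[-60,0,0],0,0],[[-60,0,0],0,0],[[-30,0,0],0,0],[[0,0,0],0,0],[[0,0,0],0,0]]'

```text
clock: 21.1
eef_pos: [402.8, 31.0, 447.3]
tcp_rot: [-3.136, 0.019, -0.002]
contact_force: [0.9, 0.2, -0.1]
opening: -0.001
```

Run:
```python
from h import *
sc=grab_frame("scene");im=grab_frame("wrist");tp=grab_frame("top")
out=np.zeros((600,800,3),np.uint8);out[:360,:480]=cv2.resize(im,(480,360))
out[:420,480:]=cv2.resize(sc[120:240,220:311],(320,420),interpolation=2)
out[362:600,:480]=cv2.resize(tp[135:230,100:292],(480,238),interpolation=2)
cv2.imwrite("pics/c10.png",out);s=sense();print(s["clock"],s["eef_pos"],s["contact_force"])
```

```text
21.25 [403.05770561  30.99333681 446.87834708] [-0.27700018 -0.19184074  0.06191565]
```

View pics/c10.png

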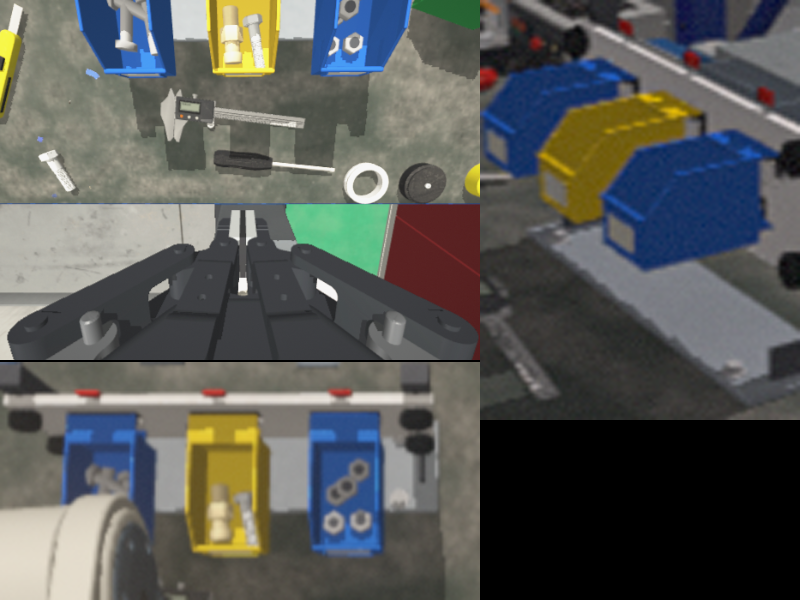

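The yellow bin (225,470) hangs level with its blue neighbours, with the bolt and fitting inside. The table items are where they were and the robot is clear, so I'm handing the job in.

```bash
python3 -c "
from rig import *
print(sign_off())"
```

```text
the job is handed in; nothing more can be done
None
```

The yellow bin is hung on the empty middle louvre with its bolt and brass fitting still in it, and the job was handed in at about 21 s.

I gripped the bin by its side walls and brought it in level until its foot touched the panel. I then lowered the lip into the channel and checked it was hooked by pulling back gently. After letting go, I pushed the ledge down with the closed fingers.

**Seating:** two separate presses on the ledge, at 30 N and 17 N, stopped at the same height within 0.3 mm. There was almost no load 2 mm above that point, which fits the catch having snapped. The last pictures show the bin in line with the blue bins and the nearby tools unmoved.

**Not confirmed:** I judged the catch by feel and alignment only. The tongue cannot be seen, and I did no lift test. The first push peaked at about 30 N, firmer than I meant. The tool also drifted about 1.5° in pitch on the way, so the bin was that far off level as it went in.

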